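# Set the wavelength and draw the sample cell into the beam

## Task

Set the spectrophotometer for reading the sample cell: first, with the cell-changer rod still pushed in at the blank, turn the wavelength knob on its top to 700 nm, regrasping as often as you need. Then pull the rod out by its knob, over the second cell's notch, until you feel its ball click into the third cell's notch, and finish while still gripping the rod's knob at rest in that notch, since the reading is taken with the rod held. Leave the bottle, the beaker and the cuvette rack where they stand.

Things in the scene. Friction and masses are not known exactly. Their poses are not given: they have to be found in the camera images.
- photometer: Spectrophotometer, a white low box with slate trim, 320 (x) by 440 (y) by 110 mm to its deck (140 mm over the lid and rear housing). Fixed; it stands side-on to the robot, front panel to the robot's left; place and yaw vary. Origin at the centre of its underside; its x axis points from front panel to back, y to its user's left, z up. Front panel 160 mm in front of the origin.
- wavelength_knob (a point): Centre of the grip of the black wavelength knob on the deck, on its upright axis, 28 mm above the deck; its axes turn with the knob. The grip is a fluted cylinder 40 mm across; its top is 11 mm above this point, its wider skirt (62 mm across) 21 mm below. Nothing else stands within 70 mm. It turns both ways with light friction (0.05 N m) and stays where it is left.
- wavelength (a joint): Knob angle, rad, growing clockwise seen from above: 0 is 300 nm, 5.236 (stop) 900 nm, so 700 nm is 3.491. Starts at 310 to 435 nm. A white line on knob and skirt points at the white scale round it: long lines every 100 nm, short every 20 nm. 300 nm lies front left, 150 degrees left of straight back; 600 nm straight back; 700 nm (fifth long line) 50 degrees right of straight back.
- rod_guide (a point): Where the rod's axis leaves the outer face of the aluminium guide block (30 mm long, 34 mm wide and high) at the right of the front panel (the robot's side), 60 mm above the bench; axes as the photometer's. A brass spring plunger on the block, up to 31 mm above the rod's axis, presses a hidden ball on the rod; it is clamped in a slot, so the notches shift with it, up to 3 mm either way.
- rod_knob (a point): Centre of the grey knob at the outer end of the cell-changer rod: a cylinder 22 mm across and 34 mm long, lying level along the rod, 60 mm above the bench. Pushed in, it is 50 mm in front of the guide block. Axes as the photometer's: the rod is pulled along -x. The rod is 12 mm steel with four V grooves 20 mm apart and slides with 1.5 N of friction.
- cell_rod (a joint): How far the rod is pulled out, m: nominally 0 first cell (blank), 0.020 second, 0.040 third, 0.060 fourth; starts at 0 to 8 mm. The true notches all lie up to 3 mm to one side of these figures: feel for them. Leaving a notch takes 6 to 8 N; within 4 mm of one the ball draws the rod to it with 2 to 6 N, and a rod let loose there seats itself. Stops at -5 and 68 mm.
- detent_ball (a joint): Lift of the spring ball, m, upwards: 0 at the bottom of a notch, 0.0015 at about 2.3 mm of rod travel to either side of it, 0.003 on the plain rod 7 mm or more from a notch. Inside the guide block, out of sight.
- reagent_mid (a point): Amber reagent bottle, loose bystander, 60 mm across and 125 mm tall; point on its axis 60 mm above the bench, out in front of the photometer, right of the rod (nearer the robot).
- beaker_mid (a point): Small glass beaker, loose bystander, 54 mm across and 72 mm tall; point on its axis 36 mm above the bench, out in front of the photometer, left of the rod.
- cuvette_rack_mid (a point): White cuvette rack with eight square holes, loose bystander, 50 (x) by 90 (y) by 30 mm; its centre. It lies in front of the photometer, left of the rod.

How it is judged (in metres and radians):
On the way:
1. the wavelength knob stands at 700 nm (within 10 nm) and is let go, with the rod still in at the blank (value of joint wavelength between 3.404 and 3.578 rad and value of joint cell_rod below 0.013 m and contact force between the fingers and photometer below 0.2 N), for 0.2 s.
At the end, for the whole second after the job is handed in: The wavelength knob stands within 10 nm (0.087 rad) of 700 nm, the rod is at rest at its third notch (pulled out 34.5 to 45.5 mm, with the ball less than 1.5 mm above its seat, that is within about 2.3 mm of the notch), and the fingers still grip the rod's knob with more than 2 N (value of joint wavelength between 3.404 and 3.578 rad and value of joint cell_rod between 0.0345 and 0.0455 m and value of joint detent_ball below 0.0015 m and velocity of joint cell_rod between -0.005 and 0.005 m/s and contact force between the fingers and cell_rod above 2 N); the arm keeps its last pose, push and grip.
It fails at once if the reagent bottle is pushed more than 25 mm or tipped (distance of reagent_mid from where it was at the start of the episode above 0.025 m or angle between reagent_mid's own z axis and vertical above 0.5 rad).
It fails at once if the beaker is pushed more than 25 mm or tipped (distance of beaker_mid from where it was at the start of the episode above 0.025 m or angle between beaker_mid's own z axis and vertical above 0.5 rad).
It fails at once if the cuvette rack is pushed more than 25 mm or tipped (distance of cuvette_rack_mid from where it was at the start of the episode above 0.025 m or angle between cuvette_rack_mid's own z axis and vertical above 0.5 rad).
It also fails if it takes over 69 s, if anything falls off the work surface, if the arm or the gripper's body presses on something with over 40 N, if the wrist force passes 120 N, or if a joint passes its speed limit or range.

## Robot

A 6-joint arm with a two-finger parallel gripper is mounted at the origin on the work surface. World frame = base frame: x ahead of the robot, y to its left, z up, the work surface at z = 0. Lengths are in m, angles in degrees, forces in N, time in s.
With the tool pointing down it reaches from about 0.35 to 0.95 m from the base axis. Payload 17.4 kg.
Tool frame: the origin (TCP) lies midway between the tips of the shut fingers; the grasp point (between the pads) lies env.grip_depth behind it (env.grip_depth is the distance from the TCP to the grasp point, in m); x points along the fingers, y is the direction in which the jaws open and shut, and the axes are right-handed (so a half turn about x gives the same grasp; the last joint's range is limited). The gripper opens to 93 mm and grips with 3 to 60 N. Pads are 15 mm wide; open, the fingers measure 128 mm over their backs; the gripper's body (75 mm by 188 mm) begins 65 mm behind the grasp point.
Start: joints at [65.329, 6.646, 82.598, -0, 90.757, -2.166], TCP at [0.258, 0.624, 0.219] pointing down, gripper open.
Joint ranges: [-162.19, 162.19], [-47.58, 125.68], [4.15, 143.07], [-65.23, 245.23], [0.69, 171.88], [-170.13, 170.13]. Speed limits (degrees/s): [108.29, 108.29, 127.2, 180, 180, 180].

## Interface

Orientations are given as a 3x3 rotation matrix whose columns are the frame's x, y, z axes.
In Python, from station import telemetry, camera, calibration, env gives the robot as it stands.
- The arm moves only by the tool carry_out, never from a script. Its arguments are lists of equal length, an entry for each row: "delta_rot": the turn, a rotation vector about the tool's x, y, z in rad, a list of three; "linear": the shift along the tool's x, y, z in m, a list of three; "gripper": the finger opening in m, from 0 to 0.093. In form: {"delta_rot": [[rx, ry, rz], ...], "linear": [[tx, ty, tz], ...], "gripper": [gripper, ...]}. A call has 1 to 8 rows; each row is the pose to reach, as a shift and turn from the pose commanded when the call began, along the tool's axes at that moment; what a row does not reach only later rows make up. A row lasts 1/12 s, in which the tool goes at most 41.7 mm and 7.16 degrees, less where a joint would pass 70% of its speed; a pose out of reach is approached as far as the arm can. A call with a gripper value outside its range is refused whole. The fingers move at their own pace and stop on an object; "newtons" is the grip in N (left out, the last holds). Time passes only in rows, so rows that repeat a pose let the fingers close. It gives the time, the measured TCP pose, the force and the opening at its end, in the units of the state.
- telemetry.observe(): the state, without advancing time (a new reading comes with each control period).
- camera(name): name is "scene" or "top"; returns the picture (384x512x3 uint8, red, green, blue); there is no depth.
- calibration(name): a dict with "mtx" (3x3 intrinsics, pixels), "xyz" and "orientation" of the camera in the world. Camera axes: x right, y up, looking along -z (the intrinsics and any distortion apply to the point x, -y, -z); pixel columns grow to the right and rows downward; lengths in m; the calibration is good to about 2 mm. A picture is of the moment at which its call begins. calibration takes no time and is no camera call.
- env.job_done(): hands the job in, once; it reports no verdict.
The state is a dict: "t": time; "joints": joint angles; "qd": joint speeds; "tau": joint torques, N m; "ee_pos": TCP position; "orientation": TCP orientation; "contact_force": force on the tool from outside, world axes, zero at the start; "torque": the same for the moment, N m; "gripper_width": finger opening in m.
Only numpy, scipy, OpenCV 4.12 (cv2) and the standard library are available. Lean on these libraries where they do the work, as an engineer would, in place of code of your own. Each camera call takes 0.05 s, during which the arm holds its last target. There are 200 camera calls.

## Working session

There is one attempt and no reset: what is moved stays moved. The work goes in short steps, Python scripts to look and compute and a tool call to move; the robot and the scene stay as the last step left them, time stands still between calls to the robot, and variables do not carry over. Pictures are saved under pics/ and viewed, about 8 in all and at most 12, crops included, and the job is handed in when it is done.

Besides the shell and the picture viewer there is one more tool, called after ">>>" as name(argument=value, ...), one argument or row to a line, values as JSON. carry_out: Moves the arm, as the interface text tells. Its arguments: {"type":"object","properties":{"delta_rot":{"type":"array","items":{"type":"array","items":{"type":"number"}}},"linear":{"type":"array","items":{"type":"array","items":{"type":"number"}}},"gripper":{"type":"array","items":{"type":"number"}},"newtons":{"type":"number"}},"required":["delta_rot","linear","gripper"]}

```bash
mkdir -p pics; ls; python3 - <<'E'
from station import telemetry, camera, calibration, env
import cv2
s=telemetry.observe(); print(s); print(env.grip_depth)
for n in("scene","top"):
    print(n,calibration(n)); cv2.imwrite(f"pics/{n}0.png",camera(n)[:,:,::-1])
E
```

```text
pics
{'t': 0.0, 'joints': array([ 6.53285019e+01,  6.67377694e+00,  8.26353254e+01,  7.03170010e-05,
        9.07540076e+01, -2.16541826e+00]), 'qd': array([-0.06449449,  0.03978672, -0.04939486,  0.06255537, -0.05976817,
        0.00195217]), 'tau': array([ 6.64825166e-04, -7.21237493e+01, -6.22641635e+01,  7.81187508e-02,
        2.34316156e-02, -1.41764490e-04]), 'ee_pos': array([0.25830207, 0.62341681, 0.21791382]), 'orientation': array([[-4.60887872e-04,  3.82781198e-01,  9.23838916e-01],
       [-1.00041664e-03,  9.23838375e-01, -3.82781473e-01],
       [-9.99999393e-01, -1.10064317e-03, -4.28452214e-05]]), 'contact_force': array([-0.98100387,  0.86407073,  0.40167107]), 'torque': array([0.00992871, 0.01425809, 0.03660895]), 'gripper_width': 0.09314505640935934}
0.0188
scene {'mtx': array([[396.45784915,   0.        , 256.99747154],
       [  0.        , 396.45784915, 192.71444016],
       [  0.        ,   0.        ,   1.        ]]), 'xyz': array([0.91194298, 0.42143145, 0.71963991]), 'orientation': array([[-0.6820418 , -0.5823383 ,  0.44238116],
       [ 0.73116152, -0.53067213,  0.42870727],
       [-0.01489331,  0.61584835,  0.78772393]])}
top {'mtx': array([[372.00005911,   0.        , 254.42668781],
       [  0.        , 372.00005911, 187.31845253],
       [  0.        ,   0.        ,   1.        ]]), 'xyz': array([0.48711141, 0.07312493, 0.94800459]), 'orientation': array([[-0.00936882,  0.99742699, -0.0710748 ],
       [-0.99957548, -0.01130254, -0.02685366],
       [-0.02758789,  0.07079304,  0.99710945]])}
```

View pics/top0.png

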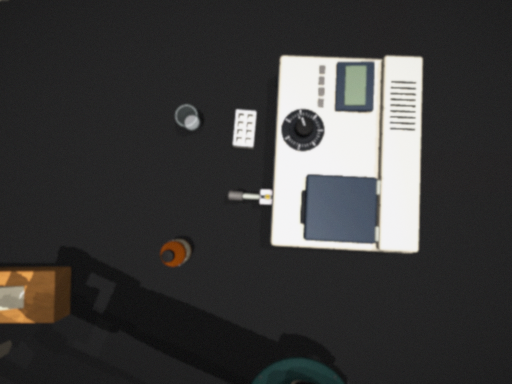

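View pics/scene0.png

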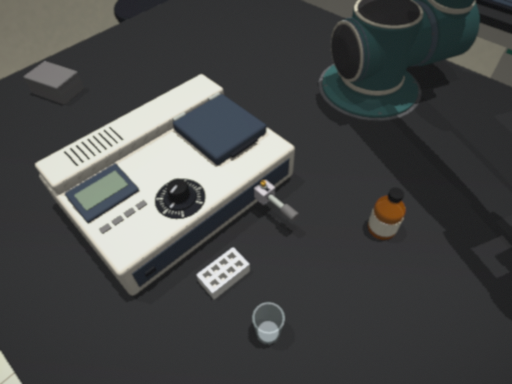

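```bash
cat > h.py <<'E'
from station import telemetry, camera, calibration, env
import cv2, numpy as np
def ray(n,p,z):
    c=calibration(n);K=c["mtx"];R=np.array(c["orientation"]);o=np.array(c["xyz"])
    d=R@np.array([(p[0]-K[0,2])/K[0,0],-(p[1]-K[1,2])/K[1,1],-1.])
    return o+d*(z-o[2])/d[2]
def proj(n,X):
    c=calibration(n);K=c["mtx"];R=np.array(c["orientation"])
    v=R.T@(np.array(X)-np.array(c["xyz"]))
    return np.array([K[0,0]*v[0]/-v[2]+K[0,2],-K[1,1]*v[1]/-v[2]+K[1,2]])
def crop(im,x0,y0,x1,y1,f):
    return cv2.resize(im[y0:y1,x0:x1],None,fx=f,fy=f,interpolation=cv2.INTER_CUBIC)
E
python3 - <<'E'
from h import *
t=cv2.imread("pics/top0.png");s=cv2.imread("pics/scene0.png")
a=crop(t,273,97,333,157,6);b=crop(t,220,180,280,210,6)
c=crop(s,150,165,210,225,6);d=crop(s,245,170,305,220,6)
H=np.zeros((360+300,720,3),np.uint8);H[:360,:360]=a;H[:360,360:]=c;H[360:540,:360]=b;H[360:660,360:]=d
cv2.imwrite("pics/crops.png",H[:600])
# photometer front-edge/back edge from white mask
g=cv2.inRange(t,(170,170,170),(255,255,255));cs,_=cv2.findContours(g,0,2)
for q in sorted(cs,key=cv2.contourArea)[-4:]:
    print(cv2.contourArea(q),cv2.boundingRect(q),cv2.minAreaRect(q))
for n,p,z in [("top",(303,128),.149),("scene",(179,186),.149),("top",(236,196),.06),("top",(265,197),.06),("scene",(290,210),.06),("top",(186,117),.072),("scene",(268,336),0),("scene",(385,228),0),("top",(167,256),.125),("top",(245,128),.03)]:
    print(n,p,z,ray(n,p,z).round(4))
E
```

```text
80.5 (243, 194, 29, 10) ((256.98919677734375, 198.53517150878906), (28.820417404174805, 6.763975620269775), 17.10272979736328)
676.5 (233, 110, 23, 37) ((244.20904541015625, 127.7008285522461), (20.280006408691406, 36.12376022338867), 5.194429397583008)
7249.5 (376, 56, 46, 196) ((398.6885986328125, 153.5153045654297), (42.05628204345703, 194.77413940429688), 1.2730300426483154)
14122.0 (272, 56, 109, 194) ((326.83465576171875, 152.63339233398438), (103.95687866210938, 190.48768615722656), 2.2906100749969482)
top (303, 128) 0.149 [ 0.672 -0.012  0.149]
scene (179, 186) 0.149 [ 0.6776 -0.0071  0.149 ]
top (236, 196) 0.06 [0.5301 0.1414 0.06  ]
top (265, 197) 0.06 [0.5269 0.072  0.06  ]
scene (290, 210) 0.06 [0.5289 0.1427 0.06  ]
top (186, 117) 0.072 [0.721  0.2598 0.072 ]
scene (268, 336) 0 [0.7333 0.2672 0.    ]
scene (385, 228) 0 [0.3932 0.2979 0.    ]
top (167, 256) 0.125 [0.3962 0.2895 0.125 ]
top (245, 128) 0.03 [0.7018 0.1201 0.03  ]
```

View pics/crops.png

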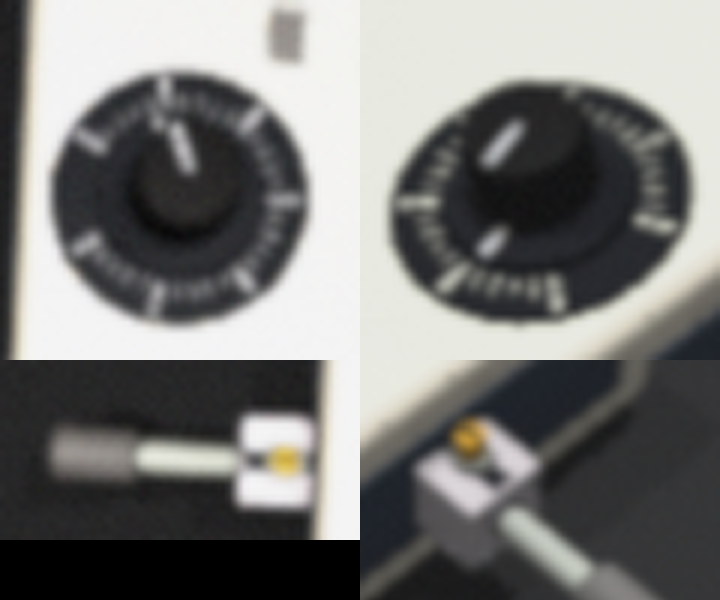

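```bash
python3 - <<'E'
from h import *
np.set_printoptions(suppress=True,precision=4)
print("dial",ray("top",(303,129.8),.112),ray("scene",(180.2,198.7),.112), "cap",ray("top",(304,127.5),.149))
k=ray("top",(235.3,195.6),.06)
# rod knob ends: top silhouettes
for p in [(228.3,195.6),(242.7,195.8)]: print(ray("top",p,.066))
b=ray("top",(265.8,196.9),.077);print("knob",k,"block",b)
t=cv2.imread("pics/top0.png")
g=cv2.inRange(t,(170,170,170),(255,255,255));cs,_=cv2.findContours(g,0,2)
q=sorted(cs,key=cv2.contourArea)[-1]
w=cv2.boxPoints(cv2.minAreaRect(q));print(np.array([ray("top",p,.11) for p in w]))
m=[]
for y in range(70,240,5):
    r=t[y,265:300].astype(float).mean(1) if False else t[y,262:300,1].astype(float)
    if r[:8].max()>90: continue
    i=np.argmax(r>115); m.append(ray("top",(262+i-1+(115-r[i-1])/(r[i]-r[i-1]),y),.11))
m=np.array(m);f=np.polyfit(m[:,0],m[:,1],1);print("front edge dy/dx",f,np.degrees(np.arctan(f[0])))
s=telemetry.observe();print(s['joints'],s['ee_pos'])
E
```

```text
dial [ 0.6764 -0.0159  0.112 ] [ 0.6813 -0.0088  0.112 ] cap [ 0.673  -0.0142  0.149 ]
[0.5309 0.1592 0.066 ]
[0.5301 0.1249 0.066 ]
knob [0.5311 0.143  0.06  ] block [0.5264 0.0701 0.077 ]
[[ 0.4158  0.0597  0.11  ]
 [ 0.8522  0.0366  0.11  ]
 [ 0.8373 -0.201   0.11  ]
 [ 0.405  -0.1698  0.11  ]]
front edge dy/dx [-0.0622  0.0884] -3.560720924404079
[65.3284  6.6723 82.6322 -0.0004 90.7557 -2.1652] [0.2583 0.6234 0.218 ]
```

```bash
cat >> h.py <<'E'
def go(x,y,z,a):
    """shift and turn in tool axes to TCP (x,y,z), pointing down, jaw yaw a deg"""
    from scipy.spatial.transform import Rotation as Ro
    s=telemetry.observe();R=np.array(s['orientation']);a=np.radians(a)
    X=np.array([0,0,-1.]);Y=np.array([np.cos(a),np.sin(a),0]);T=np.c_[X,Y,np.cross(X,Y)]
    print("t",round(s['t'],2),"pos",s['ee_pos'].round(4),"yaw",np.degrees(np.arctan2(R[1,1],R[0,1])).round(2),"q",np.round(s['joints'],1),"F",s['contact_force'].round(2),"w",round(s['gripper_width'],4))
    print("linear",(R.T@(np.array([x,y,z])-s['ee_pos'])).round(4),"rot",Ro.from_matrix(R.T@T).as_rotvec().round(4))
E
python3 -c "
from h import *
go(.676,-.013,.2,80)"
```

```text
t 0.1 pos [0.2583 0.6234 0.218 ] yaw 67.49 q [65.3  6.7 82.6 -0.  90.8 -2.2] F [-0.59  0.27 -0.21] w 0.093
linear [ 0.0184 -0.428   0.6295] rot [-2.183e-01 -1.000e-04  1.000e-03]
```

>>> carry_out(
  delta_rot=[
    [-0.218,0,0.001],
    [-0.218,0,0.001],
    [-0.218,0,0.001],
    [-0.218,0,0.001],
    [-0.218,0,0.001],
    [-0.218,0,0.001],
    [-0.218,0,0.001],
    [-0.218,0,0.001],
  ],
  linear=[
    [0,-0.428,0.6295],
    [0,-0.428,0.6295],
    [0,-0.428,0.6295],
    [0,-0.428,0.6295],
    [0,-0.428,0.6295],
    [0,-0.428,0.6295],
    [0,-0.428,0.6295],
    [0,-0.428,0.6295],
  ],
  gripper=[0.093,0.093,0.093,0.093,0.093,0.093,0.093,0.093],
)

```text
t: 0.77
ee_pos: [0.4418, 0.343, 0.2185]
orientation: [[0.0, 0.174, 0.985], [0.001, 0.985, -0.174], [-1.0, 0.001, 0.0]]
contact_force: [1.0, 0.6, 0.0]
gripper_width: 0.093
```

```bash
python3 -c "
from h import *
go(.676,-.013,.2,80)"
```

```text
t 0.77 pos [0.4418 0.343  0.2185] yaw 80.0 q [ 35.2  -7.9  97.    0.   90.8 -44.8] F [0.97 0.57 0.04] w 0.093
linear [ 0.0182 -0.31    0.2924] rot [-0.      0.     -0.0009]
```

>>> carry_out(
  delta_rot=[
    [0,0,0],
    [0,0,0],
    [0,0,0],
    [0,0,0],
    [0,0,0],
    [0,0,0],
    [0,0,0],
    [0,0,0],
  ],
  linear=[
    [0,-0.31,0.2924],
    [0,-0.31,0.2924],
    [0,-0.31,0.2924],
    [0,-0.31,0.2924],
    [0,-0.31,0.2924],
    [0,-0.31,0.2924],
    [0,-0.31,0.2924],
    [0,-0.31,0.2924],
  ],
  gripper=[0.093,0.093,0.093,0.093,0.093,0.093,0.093,0.093],
)

```text
t: 1.43
ee_pos: [0.625, 0.0643, 0.2182]
orientation: [[0.0, 0.174, 0.985], [0.001, 0.985, -0.174], [-1.0, 0.001, -0.0]]
contact_force: [1.0, 0.9, -0.2]
gripper_width: 0.0927
```

```bash
python3 -c "
from h import *
go(.676,-.013,.2,80)"
```

```text
t 1.43 pos [0.625  0.0643 0.2182] yaw 79.97 q [  3.5   0.9  88.7   0.1  90.4 -76.5] F [ 0.95  0.95 -0.16] w 0.0927
linear [ 0.0182 -0.0672  0.0636] rot [-0.0005 -0.0001 -0.0009]
```

>>> carry_out(
  delta_rot=[
    [0,0,0],
    [0,0,0],
    [0,0,0],
    [0,0,0],
    [0,0,0],
  ],
  linear=[
    [0,-0.067,0.0636],
    [0,-0.067,0.0636],
    [0,-0.067,0.0636],
    [0,-0.067,0.0636],
    [0,-0.067,0.0636],
  ],
  gripper=[0.093,0.093,0.093,0.093,0.093],
)

```text
t: 1.85
ee_pos: [0.6751, -0.0107, 0.2177]
orientation: [[-0.001, 0.175, 0.985], [0.001, 0.985, -0.175], [-1.0, 0.001, -0.001]]
contact_force: [-0.2, 0.7, 0.1]
gripper_width: 0.0929
```

```bash
python3 -c "
from h import *
go(.676,-.013,.124,80)"
```

```text
t 1.85 pos [ 0.6751 -0.0107  0.2177] yaw 79.93 q [ -3.1   6.7  82.6   0.1  90.7 -83. ] F [-0.22  0.65  0.14] w 0.0929
linear [ 0.0937 -0.0022  0.0013] rot [-0.0012 -0.0011 -0.0012]
```

>>> carry_out(
  delta_rot=[
    [0,0,0],
    [0,0,0],
    [0,0,0],
    [0,0,0],
    [0,0,0],
    [0,0,0],
  ],
  linear=[
    [0.03,-0.002,0.001],
    [0.06,-0.002,0.001],
    [0.08,-0.002,0.001],
    [0.093,-0.002,0.001],
    [0.093,-0.002,0.001],
    [0.093,-0.002,0.001],
  ],
  gripper=[0.093,0.093,0.093,0.093,0.06,0.06],
  newtons=10,
)

```text
t: 2.35
ee_pos: [0.6758, -0.0118, 0.126]
orientation: [[0.0, 0.173, 0.985], [0.001, 0.985, -0.173], [-1.0, 0.001, 0.0]]
contact_force: [0.0, 0.3, 0.7]
gripper_width: 0.0838
```

>>> carry_out(
  delta_rot=[
    [0,0,0],
    [0,0,0],
    [0,0,0],
    [0,0,0],
    [0,0,0],
    [0,0,0],
    [0,0,0],
    [0,0,0],
  ],
  linear=[
    [0,0,0],
    [0,0,0],
    [0,0,0],
    [0,0,0],
    [0,0,0],
    [0,0,0],
    [0,0,0],
    [0,0,0],
  ],
  gripper=[0.05,0.05,0.035,0.035,0.035,0.035,0.035,0.035],
)

```text
t: 3.02
ee_pos: [0.676, -0.0134, 0.1255]
orientation: [[0.0, 0.174, 0.985], [-0.0, 0.985, -0.174], [-1.0, -0.0, 0.0]]
contact_force: [-2.3, -5.6, 1.5]
gripper_width: 0.039
```

```bash
python3 -c "
from h import *
go(.676,-.013,.124,80)
a=crop(camera('top')[:,:,::-1],263,87,343,167,4);b=crop(camera('scene')[:,:,::-1],130,120,230,220,4)
cv2.imwrite('pics/g1.png',np.hstack([cv2.resize(a,(400,400)),b]))"
```

```text
t 3.02 pos [ 0.676  -0.0134  0.1255] yaw 79.96 q [ -3.3   9.   88.7  -0.   82.3 -83.3] F [-2.28 -5.65  1.48] w 0.039
linear [ 0.0015  0.0004 -0.    ] rot [-0.0007  0.0002  0.0002]
```

View pics/g1.png

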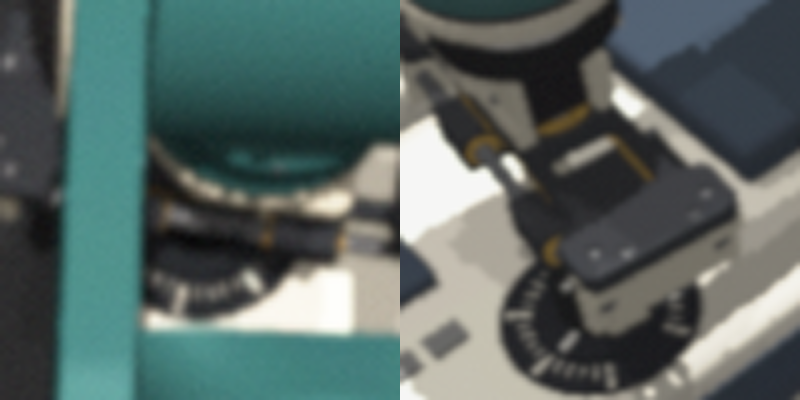

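>>> carry_out(
  delta_rot=[
    [0,0,0],
    [0,0,0],
    [0,0,0],
  ],
  linear=[
    [0,-0.001,0],
    [0,-0.001,0],
    [0,-0.001,0],
  ],
  gripper=[0.03,0.03,0.03],
)

```text
t: 3.37
ee_pos: [0.6759, -0.0135, 0.1255]
orientation: [[0.001, 0.174, 0.985], [0.001, 0.985, -0.174], [-1.0, 0.001, 0.0]]
contact_force: [1.1, 1.7, 1.5]
gripper_width: 0.0386
```

>>> carry_out(
  delta_rot=[
    [0.1,0,0],
    [0.2,0,0],
    [0.3,0,0],
    [0.4,0,0],
    [0.5,0,0],
    [0.6,0,0],
    [0.7,0,0],
    [0.8,0,0],
  ],
  linear=[
    [0,0,0],
    [0,0,0],
    [0,0,0],
    [0,0,0],
    [0,0,0],
    [0,0,0],
    [0,0,0],
    [0,0,0],
  ],
  gripper=[0.03,0.03,0.03,0.03,0.03,0.03,0.03,0.03],
)

```text
t: 4.03
ee_pos: [0.6768, -0.0123, 0.1256]
orientation: [[0.003, 0.83, 0.558], [0.003, 0.558, -0.83], [-1.0, 0.004, -0.001]]
contact_force: [9.6, 10.6, -1.8]
gripper_width: 0.0388
```

>>> carry_out(
  delta_rot=[
    [0.1,0,0],
    [0.2,0,0],
    [0.3,0,0],
    [0.4,0,0],
    [0.5,0,0],
    [0.6,0,0],
    [0.7,0,0],
    [0.7,0,0],
  ],
  linear=[
    [0,0,0],
    [0,0,0],
    [0,0,0],
    [0,0,0],
    [0,0,0],
    [0,0,0],
    [0,0,0],
    [0,0,0],
  ],
  gripper=[0.03,0.03,0.03,0.03,0.03,0.03,0.03,0.03],
)

```text
t: 4.7
ee_pos: [0.6779, -0.0135, 0.1257]
orientation: [[0.006, 0.994, -0.11], [0.001, -0.11, -0.994], [-1.0, 0.005, -0.002]]
contact_force: [20.6, 1.1, -5.1]
gripper_width: 0.039
```

>>> carry_out(
  delta_rot=[
    [0,0,0],
    [0,0,0],
    [0,0,0],
    [0,0,0],
  ],
  linear=[
    [0,0.0015,0],
    [0,0.003,0],
    [0,0.003,0],
    [0,0.003,0],
  ],
  gripper=[0.03,0.03,0.03,0.03],
)

```text
t: 5.03
ee_pos: [0.6782, -0.0136, 0.1255]
orientation: [[-0.001, 0.995, -0.103], [0.002, -0.103, -0.995], [-1.0, -0.002, -0.001]]
contact_force: [-6.7, 3.6, 5.1]
gripper_width: 0.0388
```

>>> carry_out(
  delta_rot=[
    [0.1,0,0],
    [0.2,0,0],
    [0.3,0,0],
    [0.4,0,0],
    [0.5,0,0],
    [0.6,0,0],
    [0.7,0,0],
    [0.7,0,0],
  ],
  linear=[
    [0,0,0],
    [0,0,0],
    [0,0,0],
    [0,0,0],
    [0,0,0],
    [0,0,0],
    [0,0,0],
    [0,0,0],
  ],
  gripper=[0.03,0.03,0.03,0.03,0.03,0.03,0.03,0.03],
)

```text
t: 5.7
ee_pos: [0.6784, -0.0136, 0.1256]
orientation: [[-0.001, 0.689, -0.725], [0.001, -0.725, -0.689], [-1.0, -0.001, -0.001]]
contact_force: [-3.8, 2.3, 4.6]
gripper_width: 0.039
```

>>> carry_out(
  delta_rot=[
    [0.1,0,0],
    [0.2,0,0],
    [0.3,0,0],
    [0.4,0,0],
    [0.5,0,0],
    [0.58,0,0],
    [0.58,0,0],
    [0.58,0,0],
  ],
  linear=[
    [0,0,0],
    [0,0,0],
    [0,0,0],
    [0,0,0],
    [0,0,0],
    [0,0,0],
    [0,0,0],
    [0,0,0],
  ],
  gripper=[0.03,0.03,0.03,0.03,0.03,0.03,0.03,0.03],
)

```text
t: 6.37
ee_pos: [0.6786, -0.0139, 0.1256]
orientation: [[-0.0, 0.188, -0.982], [0.001, -0.982, -0.188], [-1.0, -0.001, 0.0]]
contact_force: [-4.8, 2.9, 5.8]
gripper_width: 0.0386
```

>>> carry_out(
  delta_rot=[
    [0,0,0],
    [0,0,0],
    [0,0,0],
    [0,0,0],
    [0,0,0],
    [0,0,0],
    [0,0,0],
    [0,0,0],
  ],
  linear=[
    [0,0,0],
    [0,0,0],
    [0,0,0],
    [0,0,0],
    [0,0,0],
    [-0.03,0,0],
    [-0.06,0,0],
    [-0.1,0,0],
  ],
  gripper=[0.07,0.07,0.07,0.07,0.07,0.07,0.07,0.07],
)

```text
t: 7.03
ee_pos: [0.678, -0.0141, 0.2243]
orientation: [[-0.003, 0.186, -0.983], [0.001, -0.983, -0.186], [-1.0, -0.002, 0.003]]
contact_force: [0.0, -0.9, 1.1]
gripper_width: 0.0699
```

>>> carry_out(
  delta_rot=[
    [-1.32,0,0],
    [-1.32,0,0],
    [-1.32,0,0],
    [-1.32,0,0],
    [-1.32,0,0],
    [-1.32,0,0],
    [-1.32,0,0],
    [-1.32,0,0],
  ],
  linear=[
    [0,-0.18,0.115],
    [0,-0.18,0.115],
    [0,-0.18,0.115],
    [0,-0.18,0.115],
    [0,-0.18,0.115],
    [0,-0.18,0.115],
    [0,-0.18,0.115],
    [0,-0.18,0.115],
  ],
  gripper=[0.07,0.07,0.07,0.07,0.07,0.07,0.07,0.07],
)

```text
t: 7.7
ee_pos: [0.5318, 0.1421, 0.2259]
orientation: [[0.001, 0.93, -0.367], [0.001, -0.367, -0.93], [-1.0, 0.001, -0.001]]
contact_force: [0.1, -0.5, -0.3]
gripper_width: 0.07
```

```bash
python3 -c "
from h import *
go(.531,.142,.14,-3.6)
t=camera('top')[:,:,::-1];s=camera('scene')[:,:,::-1]
cv2.imwrite('pics/t2.png',t);cv2.imwrite('pics/s2.png',s)
a=crop(t,273,97,333,157,6);c=crop(s,150,165,210,225,6)
cv2.imwrite('pics/g2.png',np.hstack([a,c]))"
```

```text
t 7.7 pos [0.5318 0.1421 0.2259] yaw -21.54 q [12.3 -9.1 97.5  0.  91.6 33.8] F [ 0.09 -0.47 -0.34] w 0.07
linear [ 0.0859 -0.0008  0.0005] rot [-0.3131 -0.0013 -0.001 ]
```

View pics/g2.png

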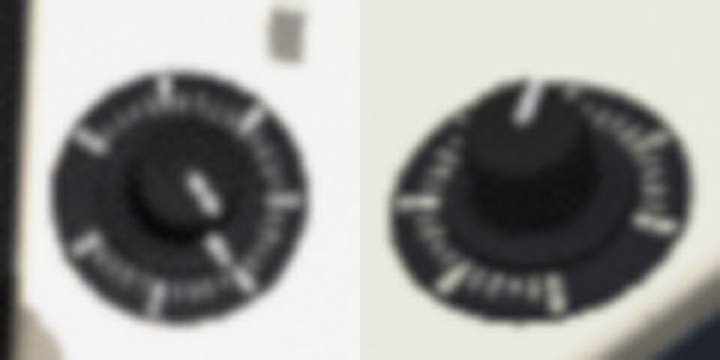

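```bash
python3 - <<'E'
from h import *
t=cv2.imread("pics/t2.png")
g=cv2.cvtColor(t,cv2.COLOR_BGR2GRAY)
f=8;G=crop(g,273,97,333,157,f).astype(float)
P=lambda c,z: ray("top",((c[0]+.5)/f-.5+273,(c[1]+.5)/f-.5+97),z)[:2]
yy,xx=np.mgrid[:480,:480]
def blob(c,r,z):
    m=((xx-c[0])**2+(yy-c[1])**2<r*r);w=np.where(m,np.clip(G-110,0,None),0)
    c2=((w*xx).sum()/w.sum(),(w*yy).sum()/w.sum());
    dx,dy=xx-c2[0],yy-c2[1];C=np.array([[(w*dx*dx).sum(),(w*dx*dy).sum()],[0,(w*dy*dy).sum()]]);C[1,0]=C[0,1]
    e=np.linalg.eigh(C)[1][:,1]; a=P(np.array(c2)-8*e,z);b=P(np.array(c2)+8*e,z)
    return P(c2,z),b-a
k=8/6
L=np.array([blob((x*k,y*k),16,.110)[0] for x,y in [(92,140),(165,88),(258,118),(285,200),(247,283),(156,300),(85,243)]])
A=np.c_[2*L,np.ones(7)];s=np.linalg.lstsq(A,(L**2).sum(1),rcond=None)[0];c=s[:2]
print("axis",c,"r",np.sqrt(s[2]+c@c))
ang=lambda v:np.degrees(np.arctan2(v[1],v[0]))
print("scale",[round(ang(l-c),1) for l in L])
for n,p,r,z in [("skirt",(217,248),20,.117),("grip",(203,194),26,.149)]:
    q,d=blob((p[0]*k,p[1]*k),r,z);print(n,ang(q-c),"dir",ang(d),ang(-d),q)
E
```

```text
axis [ 0.67895475 -0.01550584] r 0.04063426536725042
scale [np.float64(58.0), np.float64(7.5), np.float64(-44.1), np.float64(-94.5), np.float64(-145.0), np.float64(165.9), np.float64(117.6)]
skirt -150.67029726829975 dir -148.97947115049286 31.020528849507162 [ 0.65636597 -0.02819748]
grip -155.98944501081763 dir -147.88603416768336 32.11396583231664 [ 0.67000875 -0.01949083]
```

```bash
cat > dial.py <<'E'
from h import *
k=8/6;f=8;yy,xx=np.mgrid[:480,:480]
ang=lambda v:np.degrees(np.arctan2(v[1],v[0]))
def run(file,view,x0,y0,lines,ks,ptr):
    G=crop(cv2.cvtColor(cv2.imread(file),cv2.COLOR_BGR2GRAY),x0,y0,x0+60,y0+60,f).astype(float)
    P=lambda c,z: ray(view,((c[0]+.5)/f-.5+x0,(c[1]+.5)/f-.5+y0),z)[:2]
    def blob(c,r,z):
        m=((xx-c[0])**2+(yy-c[1])**2<r*r);w=np.where(m,np.clip(G-110,0,None),0)
        c2=np.array([(w*xx).sum(),(w*yy).sum()])/w.sum();dx,dy=xx-c2[0],yy-c2[1];o=(w*dx*dy).sum()
        e=np.linalg.eigh([[(w*dx*dx).sum(),o],[o,(w*dy*dy).sum()]])[1][:,1]
        return P(c2,z),P(c2+8*e,z)-P(c2-8*e,z)
    L=np.array([blob((x*k,y*k),16,.110)[0] for x,y in lines])
    # L = c + r*rot: linear in c, r cos t0, r sin t0
    A=[];b=[]
    for l,q in zip(L,ks):
        h=np.radians(-50*q);A+=[[1,0,np.cos(h),-np.sin(h)],[0,1,np.sin(h),np.cos(h)]];b+=list(l)
    s,res,_,_=np.linalg.lstsq(np.array(A),np.array(b),rcond=None);c=s[:2];t0=ang(s[2:])
    print(file,view,"axis",c,"r",np.hypot(*s[2:]),"600 at",t0,"700 at",t0-50,"resid",np.sqrt(res/len(b)))
    for n,p,r,z in ptr:
        q,d=blob((p[0]*k,p[1]*k),r,z);print(n,"pos",ang(q-c),"dir",ang(d),ang(-d))
E
python3 - <<'E'
from dial import *
T=[(92,140),(165,88),(258,118),(285,200),(247,283),(156,300),(85,243)]
run("pics/t2.png","top",273,97,T,range(-3,4),[("skirt",(217,248),20,.117),("grip",(203,194),26,.149)])
run("pics/top0.png","top",273,97,T,range(-3,4),[("skirt",(157,122),12,.117),("grip",(182,149),28,.149)])
S=[(197,287),(90,284),(57,203),(300,140),(297,223)]
run("pics/s2.png","scene",150,165,S,[-3,-2,-1,2,3],[("grip",(170,102),32,.149)])
run("pics/scene0.png","scene",150,165,S,[-3,-2,-1,2,3],[("skirt",(131,242),20,.117),("grip",(143,143),32,.149)])
E
```

```text
pics/t2.png top axis [ 0.67850069 -0.01521883] r 0.04062433481981417 600 at -93.50756409872243 700 at -143.5075640987224 resid [0.00075419]
skirt pos -149.6148725558128 dir -148.97947115049286 31.020528849507162
grip pos -153.29464027142888 dir -147.88603416768336 32.11396583231664
pics/top0.png top axis [ 0.67851181 -0.01523513] r 0.040611260214130855 600 at -93.5123096666176 700 at -143.5123096666176 resid [0.00075202]
skirt pos 17.536989676935274 dir -160.18634174519408 19.813658254805926
grip pos 19.951991762582626 dir -162.59520732649148 17.40479267350851
pics/s2.png scene axis [ 0.67806448 -0.01389911] r 0.04072342505500423 600 at -94.0305468332534 700 at -144.0305468332534 resid [0.00103462]
grip pos -147.28264221639935 dir 35.079838010047055 -144.92016198995296
pics/scene0.png scene axis [ 0.67805381 -0.01390578] r 0.04072947794782848 600 at -94.03063428172428 700 at -144.03063428172428 resid [0.00104011]
skirt pos 17.091651261744037 dir 9.421211849244488 -170.5787881507555
grip pos 18.865191014068177 dir 15.027476226136898 -164.9725237738631
```

```bash
python3 -c "
from h import *
go(.678,-.0137,.2255,-79.2)"
```

```text
t 7.8 pos [0.5323 0.1416 0.2256] yaw -21.8 q [12.2 -9.1 97.4  0.  91.6 34. ] F [ 0.33  0.57 -0.06] w 0.0699
linear [1.00e-04 1.93e-01 9.01e-02] rot [ 1.0018e+00 -1.2000e-03  3.0000e-04]
```

>>> carry_out(
  delta_rot=[
    [1.0018,0,0],
    [1.0018,0,0],
    [1.0018,0,0],
    [1.0018,0,0],
    [1.0018,0,0],
    [1.0018,0,0],
    [1.0018,0,0],
    [1.0018,0,0],
  ],
  linear=[
    [0,0.193,0.09],
    [0,0.193,0.09],
    [0,0.193,0.09],
    [0,0.193,0.09],
    [0,0.193,0.09],
    [0,0.193,0.09],
    [0,0.193,0.09],
    [0,0.193,0.09],
  ],
  gripper=[0.07,0.07,0.07,0.07,0.07,0.07,0.07,0.07],
)

```text
t: 8.47
ee_pos: [0.6781, -0.0156, 0.2245]
orientation: [[-0.001, 0.173, -0.985], [0.001, -0.985, -0.173], [-1.0, -0.001, 0.001]]
contact_force: [-0.2, 0.7, -0.1]
gripper_width: 0.0698
```

>>> carry_out(
  delta_rot=[
    [0,0,0],
    [0,0,0],
  ],
  linear=[
    [0,0,0],
    [0,0,0],
  ],
  gripper=[0.07,0.07],
)

```text
t: 8.63
ee_pos: [0.6776, -0.0146, 0.2252]
orientation: [[0.0, 0.186, -0.982], [0.001, -0.982, -0.186], [-1.0, -0.001, -0.0]]
contact_force: [-0.7, -0.7, 0.3]
gripper_width: 0.0704
```

```bash
python3 -c "
from h import *
go(.678,-.0137,.1255,-79.2)"
```

```text
t 8.63 pos [ 0.6776 -0.0146  0.2252] yaw -79.26 q [-3.4  6.9 81.7  0.1 91.4 75.9] F [-0.67 -0.65  0.3 ] w 0.0704
linear [ 0.0997 -0.0007 -0.0005] rot [-0.0011 -0.0002  0.0009]
```

>>> carry_out(
  delta_rot=[
    [0,0,0],
    [0,0,0],
    [0,0,0],
    [0,0,0],
    [0,0,0],
    [0,0,0],
    [0,0,0],
    [0,0,0],
  ],
  linear=[
    [0.035,-0.0007,0],
    [0.07,-0.0007,0],
    [0.0997,-0.0007,0],
    [0.0997,-0.0007,0],
    [0.0997,-0.0007,0],
    [0.0997,-0.0007,0],
    [0.0997,-0.0007,0],
    [0.0997,-0.0007,0],
  ],
  gripper=[0.07,0.07,0.07,0.05,0.045,0.03,0.03,0.03],
  newtons=10,
)

```text
t: 9.3
ee_pos: [0.6783, -0.0136, 0.1281]
orientation: [[0.003, 0.186, -0.983], [0.001, -0.983, -0.186], [-1.0, -0.0, -0.003]]
contact_force: [-0.5, 0.1, 0.0]
gripper_width: 0.0412
```

>>> carry_out(
  delta_rot=[
    [0,0,0],
    [0,0,0],
    [-0.03,0,0],
    [-0.06,0,0],
    [-0.078,0,0],
    [-0.078,0,0],
    [-0.078,0,0],
    [-0.078,0,0],
  ],
  linear=[
    [0,0,0],
    [0,0,0],
    [0,0,0],
    [0,0,0],
    [0,0,0],
    [0,0,0],
    [0,0,0],
    [0,0,0],
  ],
  gripper=[0.03,0.03,0.03,0.03,0.03,0.03,0.03,0.03],
)

```text
t: 9.97
ee_pos: [0.6783, -0.0139, 0.1278]
orientation: [[0.003, 0.262, -0.965], [0.0, -0.965, -0.262], [-1.0, 0.0, -0.003]]
contact_force: [0.7, -2.2, 6.6]
gripper_width: 0.0389
```

>>> carry_out(
  delta_rot=[
    [0,0,0],
    [0,0,0],
    [0,0,0],
    [0,0,0],
    [0,0,0],
    [0,0,0],
    [0,0,0],
    [0,0,0],
  ],
  linear=[
    [0,0,0],
    [0,0,0],
    [0,0,0],
    [0,0,0],
    [0,0,0],
    [-0.03,0,0],
    [-0.06,0,0],
    [-0.1,0,0],
  ],
  gripper=[0.07,0.07,0.07,0.07,0.07,0.07,0.07,0.07],
)

```text
t: 10.63
ee_pos: [0.6766, -0.0136, 0.2245]
orientation: [[-0.003, 0.262, -0.965], [0.001, -0.965, -0.262], [-1.0, -0.002, 0.003]]
contact_force: [0.5, 0.1, -0.3]
gripper_width: 0.07
```

```bash
python3 -c "
from h import *
go(.531,.142,.2255,-3.6)"
```

```text
t 10.63 pos [ 0.6766 -0.0136  0.2245] yaw -74.82 q [-3.3  6.9 81.8  0.1 91.5 71.5] F [ 0.52  0.13 -0.34] w 0.07
linear [-0.0003 -0.1883  0.0998] rot [-1.2431  0.0014  0.0037]
```

>>> carry_out(
  delta_rot=[
    [-1.243,0.001,0.003],
    [-1.243,0.001,0.003],
    [-1.243,0.001,0.003],
    [-1.243,0.001,0.003],
    [-1.243,0.001,0.003],
    [-1.243,0.001,0.003],
    [-1.243,0.001,0.003],
    [-1.243,0.001,0.003],
  ],
  linear=[
    [0,-0.188,0.1],
    [0,-0.188,0.1],
    [0,-0.188,0.1],
    [0,-0.188,0.1],
    [0,-0.188,0.1],
    [0,-0.188,0.1],
    [0,-0.188,0.1],
    [0,-0.188,0.1],
  ],
  gripper=[0.05,0.05,0.05,0.05,0.05,0.05,0.05,0.05],
)

```text
t: 11.3
ee_pos: [0.5311, 0.1424, 0.2261]
orientation: [[0.003, 0.956, -0.294], [0.0, -0.294, -0.956], [-1.0, 0.003, -0.001]]
contact_force: [-0.2, -0.1, -0.4]
gripper_width: 0.0503
```

```bash
python3 - <<'E'
from dial import *
go(.531,.142,.14,-3.6)
t=camera('top')[:,:,::-1];s=camera('scene')[:,:,::-1]
cv2.imwrite('pics/t3.png',t);cv2.imwrite('pics/s3.png',s)
a=crop(t,273,97,333,157,6);c=crop(s,150,165,210,225,6)
cv2.imwrite('pics/g3.png',np.hstack([a,c]))
T=[(92,140),(165,88),(258,118),(285,200),(247,283),(156,300),(85,243)]
run("pics/t3.png","top",273,97,T,range(-3,4),[("skirt",(220,245),20,.117),("grip",(205,194),26,.149)])
S=[(197,287),(90,284),(57,203),(300,140),(297,223)]
run("pics/s3.png","scene",150,165,S,[-3,-2,-1,2,3],[("grip",(170,102),32,.149)])
E
```

```text
t 11.3 pos [0.5311 0.1424 0.2261] yaw -17.09 q [12.4 -9.3 97.6 -0.  91.5 29.5] F [-0.18 -0.07 -0.4 ] w 0.0503
linear [ 0.0861 -0.0003  0.0005] rot [-0.2354 -0.0006 -0.0031]
pics/t3.png top axis [ 0.67851636 -0.01523806] r 0.040642725187295274 600 at -93.52922135021271 700 at -143.5292213502127 resid [0.00074338]
skirt pos -145.1745105565269 dir -142.8153806369766 37.184619363023394
grip pos -149.12506523671203 dir -142.86425108370503 37.13574891629497
pics/s3.png scene axis [ 0.67806394 -0.01390952] r 0.04071792641601797 600 at -94.02535560764447 700 at -144.02535560764449 resid [0.00104019]
grip pos -142.56943046658319 dir 36.46899335781596 -143.53100664218405
```

View pics/g3.png

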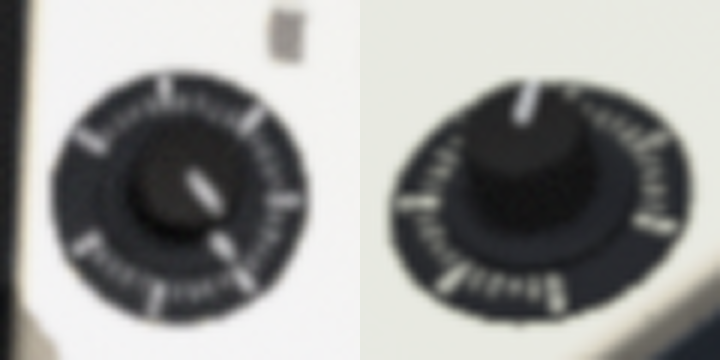

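>>> carry_out(
  delta_rot=[
    [-0.235,0,-0.003],
    [-0.235,0,-0.003],
    [-0.235,0,-0.003],
    [-0.235,0,-0.003],
    [-0.235,0,-0.003],
  ],
  linear=[
    [0.03,0,0],
    [0.06,0,0],
    [0.086,0,0],
    [0.086,0,0],
    [0.086,0,0],
  ],
  gripper=[0.05,0.05,0.05,0.05,0.05],
)

```text
t: 11.82
ee_pos: [0.5316, 0.1414, 0.1394]
orientation: [[-0.003, 0.997, -0.075], [-0.0, -0.075, -0.997], [-1.0, -0.003, 0.0]]
contact_force: [0.7, -0.4, 0.3]
gripper_width: 0.0497
```

```bash
python3 - <<'E'
from h import *
go(.5311,.142,.0412,-3.6)
t=camera('top')[:,:,::-1];s=camera('scene')[:,:,::-1]
a=crop(t,210,165,290,225,5);c=crop(s,240,120,340,220,4)
cv2.imwrite('pics/g4.png',np.hstack([cv2.resize(a,(400,300)),c[:300]]))
E
```

```text
t 11.82 pos [0.5316 0.1414 0.1394] yaw -4.32 q [ 12.2  -7.1 103.7   0.   83.6  16.5] F [ 0.72 -0.38  0.26] w 0.0497
linear [ 0.0982 -0.0003 -0.0006] rot [-0.0126  0.0002  0.0026]
```

View pics/g4.png

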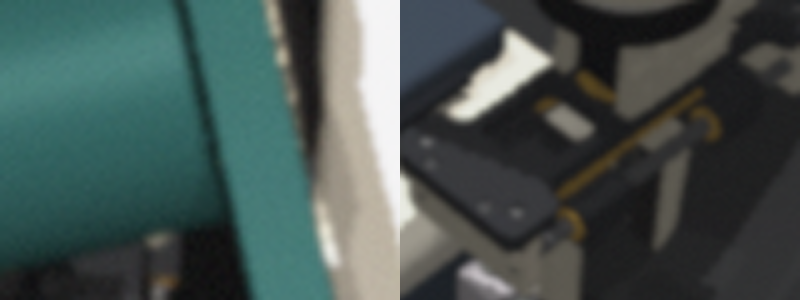

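>>> carry_out(
  delta_rot=[
    [0,0,0.002],
    [0,0,0.002],
    [0,0,0.002],
    [0,0,0.002],
    [0,0,0.002],
    [0,0,0.002],
  ],
  linear=[
    [0.03,0,0],
    [0.06,0,0],
    [0.08,0,0],
    [0.098,0,0],
    [0.098,0,0],
    [0.098,0,0],
  ],
  gripper=[0.05,0.05,0.05,0.05,0.05,0.05],
)

```text
t: 12.42
ee_pos: [0.5325, 0.1417, 0.0432]
orientation: [[0.002, 0.997, -0.072], [0.0, -0.072, -0.997], [-1.0, 0.002, -0.001]]
contact_force: [0.4, -0.3, 1.3]
gripper_width: 0.0502
```

>>> carry_out(
  delta_rot=[
    [0,0,0],
    [0,0,0],
    [0,0,0],
    [0,0,0],
    [0,0,0],
    [0,0,0],
    [0,0,0],
    [0,0,0],
  ],
  linear=[
    [0,0,0],
    [0,0,0],
    [0,0,0],
    [0,0,0],
    [0,0,0],
    [0,0,0],
    [0,0,0],
    [0,0,0],
  ],
  gripper=[0.04,0.03,0.025,0.015,0.01,0.01,0.01,0.01],
  newtons=20,
)

```text
t: 13.08
ee_pos: [0.5327, 0.1417, 0.0425]
orientation: [[0.003, 0.997, -0.071], [0.0, -0.071, -0.997], [-1.0, 0.003, -0.001]]
contact_force: [5.0, -0.9, 2.4]
gripper_width: 0.0215
```

```bash
python3 -c "
from h import *
go(.5311,.142,.0412,-3.6)"
```

```text
t 13.08 pos [0.5327 0.1417 0.0425] yaw -4.07 q [ 12.3  -2.9 109.2  -0.   73.5  16.3] F [ 4.97 -0.92  2.44] w 0.0215
linear [ 0.0013 -0.0016 -0.0002] rot [-0.0083 -0.0007 -0.0034]
```

>>> carry_out(
  delta_rot=[
    [-0.008,0,0],
    [-0.008,0,0],
    [-0.008,0,0],
  ],
  linear=[
    [0,0.0007,0],
    [0,0.0007,0],
    [0,0.0007,0],
  ],
  gripper=[0.01,0.01,0.01],
  newtons=25,
)

```text
t: 13.33
ee_pos: [0.5327, 0.1417, 0.0424]
orientation: [[0.002, 0.998, -0.063], [0.0, -0.063, -0.998], [-1.0, 0.002, -0.001]]
contact_force: [-1.7, -0.8, 6.8]
gripper_width: 0.021
```

>>> carry_out(
  delta_rot=[
    [0,0,0],
    [0,0,0],
  ],
  linear=[
    [0,0,-0.002],
    [0,0,-0.002],
  ],
  gripper=[0.01,0.01],
)

```text
t: 13.5
ee_pos: [0.5328, 0.1437, 0.0424]
orientation: [[0.002, 0.998, -0.063], [0.0, -0.063, -0.998], [-1.0, 0.002, -0.0]]
contact_force: [-1.5, 0.2, 6.9]
gripper_width: 0.0214
```

>>> carry_out(
  delta_rot=[
    [0,0,0],
    [0,0,0],
  ],
  linear=[
    [0,0,-0.002],
    [0,0,-0.002],
  ],
  gripper=[0.01,0.01],
)

```text
t: 13.67
ee_pos: [0.533, 0.1459, 0.0424]
orientation: [[0.002, 0.998, -0.063], [0.001, -0.063, -0.998], [-1.0, 0.002, -0.001]]
contact_force: [-0.6, 1.4, 7.3]
gripper_width: 0.0213
```

>>> carry_out(
  delta_rot=[
    [0,0,0],
    [0,0,0],
  ],
  linear=[
    [0,0,-0.002],
    [0,0,-0.002],
  ],
  gripper=[0.01,0.01],
)

```text
t: 13.83
ee_pos: [0.5331, 0.1481, 0.0424]
orientation: [[0.002, 0.998, -0.063], [0.001, -0.063, -0.998], [-1.0, 0.002, -0.001]]
contact_force: [-0.3, 4.7, 6.0]
gripper_width: 0.0213
```

>>> carry_out(
  delta_rot=[
    [0,0,0],
    [0,0,0],
  ],
  linear=[
    [0,0,-0.002],
    [0,0,-0.002],
  ],
  gripper=[0.01,0.01],
)

```text
t: 14.0
ee_pos: [0.5333, 0.1504, 0.0424]
orientation: [[0.002, 0.998, -0.063], [0.002, -0.063, -0.998], [-1.0, 0.002, -0.002]]
contact_force: [-1.1, 6.5, 5.6]
gripper_width: 0.0214
```

>>> carry_out(
  delta_rot=[
    [0,0,0],
    [0,0,0],
  ],
  linear=[
    [0,0,-0.002],
    [0,0,-0.002],
  ],
  gripper=[0.01,0.01],
)

```text
t: 14.17
ee_pos: [0.5333, 0.1514, 0.0424]
orientation: [[0.002, 0.998, -0.063], [-0.0, -0.063, -0.998], [-1.0, 0.002, 0.0]]
contact_force: [-0.7, -4.5, 8.1]
gripper_width: 0.0212
```

>>> carry_out(
  delta_rot=[
    [0,0,0],
    [0,0,0],
  ],
  linear=[
    [0,0,-0.002],
    [0,0,-0.002],
  ],
  gripper=[0.01,0.01],
)

```text
t: 14.33
ee_pos: [0.5334, 0.1531, 0.0423]
orientation: [[0.001, 0.998, -0.063], [-0.001, -0.063, -0.998], [-1.0, 0.001, 0.001]]
contact_force: [-2.5, -4.5, 7.3]
gripper_width: 0.0215
```

>>> carry_out(
  delta_rot=[
    [0,0,0],
    [0,0,0],
    [0,0,0],
    [0,0,0],
  ],
  linear=[
    [0,0,-0.002],
    [0,0,-0.004],
    [0,0,-0.006],
    [0,0,-0.006],
  ],
  gripper=[0.01,0.01,0.01,0.01],
)

```text
t: 14.67
ee_pos: [0.5339, 0.1597, 0.0424]
orientation: [[0.002, 0.998, -0.063], [0.0, -0.063, -0.998], [-1.0, 0.002, -0.0]]
contact_force: [-0.6, 0.7, 7.0]
gripper_width: 0.0213
```

>>> carry_out(
  delta_rot=[
    [0,0,0],
    [0,0,0],
    [0,0,0],
    [0,0,0],
  ],
  linear=[
    [0,0,-0.002],
    [0,0,-0.004],
    [0,0,-0.004],
    [0,0,-0.004],
  ],
  gripper=[0.01,0.01,0.01,0.01],
)

```text
t: 15.0
ee_pos: [0.5341, 0.1638, 0.0424]
orientation: [[0.002, 0.998, -0.063], [0.001, -0.063, -0.998], [-1.0, 0.002, -0.001]]
contact_force: [-0.8, 0.3, 4.7]
gripper_width: 0.0213
```

>>> carry_out(
  delta_rot=[
    [0,0,0],
    [0,0,0],
    [0,0,0],
  ],
  linear=[
    [0,0,-0.002],
    [0,0,-0.002],
    [0,0,-0.002],
  ],
  gripper=[0.01,0.01,0.01],
)

```text
t: 15.25
ee_pos: [0.5343, 0.1658, 0.0424]
orientation: [[0.002, 0.998, -0.063], [0.001, -0.063, -0.998], [-1.0, 0.002, -0.001]]
contact_force: [-0.7, 1.4, 6.0]
gripper_width: 0.0215
```

>>> carry_out(
  delta_rot=[
    [0,0,0],
    [0,0,0],
    [0,0,0],
  ],
  linear=[
    [0,0,-0.002],
    [0,0,-0.002],
    [0,0,-0.002],
  ],
  gripper=[0.01,0.01,0.01],
)

```text
t: 15.5
ee_pos: [0.5344, 0.1681, 0.0424]
orientation: [[0.002, 0.998, -0.063], [0.001, -0.063, -0.998], [-1.0, 0.002, -0.001]]
contact_force: [0.2, 4.5, 5.3]
gripper_width: 0.0211
```

>>> carry_out(
  delta_rot=[
    [0,0,0],
    [0,0,0],
    [0,0,0],
  ],
  linear=[
    [0,0,-0.001],
    [0,0,-0.001],
    [0,0,-0.001],
  ],
  gripper=[0.01,0.01,0.01],
)

```text
t: 15.75
ee_pos: [0.5344, 0.1692, 0.0424]
orientation: [[0.002, 0.998, -0.063], [0.002, -0.063, -0.998], [-1.0, 0.002, -0.002]]
contact_force: [0.1, 5.0, 4.3]
gripper_width: 0.0215
```

>>> carry_out(
  delta_rot=[
    [0,0,0],
    [0,0,0],
    [0,0,0],
  ],
  linear=[
    [0,0,-0.001],
    [0,0,-0.001],
    [0,0,-0.001],
  ],
  gripper=[0.01,0.01,0.01],
)

```text
t: 16.0
ee_pos: [0.5345, 0.1704, 0.0424]
orientation: [[0.002, 0.998, -0.063], [0.002, -0.063, -0.998], [-1.0, 0.002, -0.002]]
contact_force: [-0.4, 6.0, 4.3]
gripper_width: 0.0212
```

>>> carry_out(
  delta_rot=[
    [0,0,0],
    [0,0,0],
    [0,0,0],
  ],
  linear=[
    [0,0,-0.0007],
    [0,0,-0.0007],
    [0,0,-0.0007],
  ],
  gripper=[0.01,0.01,0.01],
)

```text
t: 16.25
ee_pos: [0.5346, 0.1708, 0.0424]
orientation: [[0.002, 0.998, -0.063], [0.001, -0.063, -0.998], [-1.0, 0.002, -0.001]]
contact_force: [-1.2, 3.1, 5.5]
gripper_width: 0.0211
```

>>> carry_out(
  delta_rot=[
    [0,0,0],
    [0,0,0],
    [0,0,0],
  ],
  linear=[
    [0,0,-0.0007],
    [0,0,-0.0007],
    [0,0,-0.0007],
  ],
  gripper=[0.01,0.01,0.01],
)

```text
t: 16.5
ee_pos: [0.5346, 0.1711, 0.0424]
orientation: [[0.002, 0.998, -0.063], [0.0, -0.063, -0.998], [-1.0, 0.002, -0.001]]
contact_force: [-1.3, 0.7, 6.3]
gripper_width: 0.0211
```

>>> carry_out(
  delta_rot=[
    [0,0,0],
    [0,0,0],
    [0,0,0],
    [0,0,0],
    [0,0,0],
    [0,0,0],
  ],
  linear=[
    [0,0,-0.0002],
    [0,0,-0.0002],
    [0,0,-0.0002],
    [0,0,-0.0002],
    [0,0,-0.0002],
    [0,0,-0.0002],
  ],
  gripper=[0.01,0.01,0.01,0.01,0.01,0.01],
)

```text
t: 17.0
ee_pos: [0.5346, 0.1711, 0.0424]
orientation: [[0.002, 0.998, -0.063], [0.0, -0.063, -0.998], [-1.0, 0.002, -0.0]]
contact_force: [-1.9, -1.4, 6.7]
gripper_width: 0.0212
```

```bash
python3 - <<'E'
from dial import *
go(.5346,.171,.0424,-3.6)
t=camera('top')[:,:,::-1];s=camera('scene')[:,:,::-1]
cv2.imwrite('pics/t5.png',t);cv2.imwrite('pics/s5.png',s)
T=[(92,140),(165,88),(258,118),(285,200),(247,283),(156,300),(85,243)]
run("pics/t5.png","top",273,97,T,range(-3,4),[("skirt",(220,245),20,.117),("grip",(205,194),26,.149)])
E
```

```text
t 17.0 pos [0.5346 0.1711 0.0424] yaw -3.6 q [ 15.2  -1.5 107.8  -0.   73.6  18.8] F [-1.86 -1.42  6.7 ] w 0.0212
linear [0.     0.     0.0001] rot [-0.     -0.0003 -0.0017]
pics/t5.png top axis [ 0.67851422 -0.0152292 ] r 0.040621428302999 600 at -93.51537406199017 700 at -143.51537406199017 resid [0.00075603]
skirt pos -145.17150493751086 dir -143.39751552024825 36.602484479751766
grip pos -149.1317012449487 dir -142.63293692865355 37.36706307134645
```

View pics/s5.png

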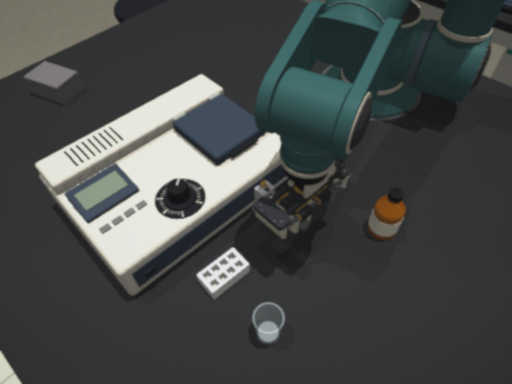

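The scene view shows the bottle (385,215), the beaker (268,323) and the rack (223,272) where they were at the start. The gripper is on the rod knob near (300,215). The dial line still reads 700 nm, and the force along the rod is about zero, so the ball is seated in the notch.

```bash
python3 -c "
from station import env
print(env.job_done())"
```

```text
the job is handed in; nothing more can be done
None
```

The wavelength knob is set to about 700 nm, and the rod is held gripped in what I judge to be its third notch. The job was handed in at about 17 s of the 69 s allowed.

- **Wavelength:** I turned the knob about 160° clockwise in one grasp. The picture showed it roughly 4.5° too far, so I regrasped, turned it back and let go. In the last top view, three of the four angle estimates lay within 2° of the 700 nm mark, against a tolerance of 5°. The fourth, the position of the line on top of the grip, read 5.6° past it. I discounted that one because it is very sensitive to small errors in the knob's axis.
- **Rod:** I felt the second notch about 9 mm into the pull and the next one about 20 mm further on. The along-rod force there changed from about +6 N through zero to −1.4 N, as it should at a notch. I finished there with the fingers closed on the knob at a 25 N setting.
- **Notch count:** The start position of about 7 to 8 mm comes from pictures good to about 2 mm. That puts the rod at 36 to 37.5 mm, near the low end of the third notch's range. I had no direct reading of the ball or the rod.
- **Bystanders:** The bottle, beaker and cuvette rack looked unmoved in the final scene picture; I judged that by eye.

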